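# Fit the notched blade to the gasket scraper

### The arm

A 7-joint arm with a two-finger parallel gripper is mounted at the origin on the work surface. World frame = base frame: x ahead of the robot, y to its left, z up, the work surface at z = 0. Lengths are in m, angles in rad, forces in N, time in s.
With the tool pointing down it reaches from about 0.35 to 0.9 m from the base axis. Payload 8.1 kg.
Tool frame: the origin (TCP) lies between the finger pads; the fingertips stand 8 mm ahead of it and the grasp point (between the pads) lies 11 mm behind it (finger_overhang is the distance from the TCP to the fingertips, in m); z points along the fingers, y is the line along which they close (so a half turn about z gives the same grasp; the last joint's range is limited). The gripper opens to 85 mm and grips with 20 to 120 N. Pads are 22 mm wide; open, the fingers measure 114 mm over their backs; the gripper's body (76 mm by 85 mm) begins 54 mm behind the grasp point. The pads swing forward as they close: fully open they stand 13 mm farther back than shut.
Start: joints at [1.241, 0.434, 0.025, 1.573, -0.012, 1.134, -0.075], TCP at [0.141, -0.609, 0.239] pointing down, gripper open.
Joint ranges: [-2.62, 2.62], [-0.44, 2.09], [-1.27, 1.32], [0.08, 2.57], [-1.32, 4.46], [0.12, 2], [-2.74, 2.74]. Speed limits (rad/s): [2.22, 2.22, 3.01, 3.01, 3.14, 3.14, 3.14].

### API

Orientations are given as a unit quaternion [w, x, y, z].
In Python, from plant import * gives the robot as it stands.
- The arm moves only by the tool servo_tool, never from a script. Its argument "moves" is a list of rows, each a list of 3 entries, a list of its own where there are three numbers: the shift along the tool's x, y, z in mm, then the turn, a rotation vector about the tool's x, y, z in rad, then the finger opening in mm, from 0 to 85.4. In form: [[[tx, ty, tz], [rx, ry, rz], claw], ...]. A call has 1 to 8 rows; each row is the pose to reach, as a shift and turn from the pose commanded when the call began, along the tool's axes at that moment; what a row does not reach only later rows make up. A row lasts 1/12 s, in which the tool goes at most 41.7 mm and 7.16 degrees, less where a joint would pass 70% of its speed; a pose out of reach is approached as far as the arm can. A call with a gripper value outside its range is refused whole. The fingers move at their own pace and stop on an object; "grip_force" is the grip in N (left out, the last holds). Time passes only in rows, so rows that repeat a pose let the fingers close. It gives the time, the measured TCP pose, the force, the opening and the grip force at its end, in the units of the state.
- observe(): the state, without advancing time (a new reading comes with each control period).
- snapshot(name): name is "scene" or "top" or "wrist"; returns the picture (384x512x3 uint8, red, green, blue); there is no depth.
- calibration(name): a dict with "camera_matrix" (3x3 intrinsics, pixels), "world_to_cam" (4x4, takes a point from world to camera coordinates); the wrist camera has in their place "mount" (4x4, takes a point from camera to tool coordinates, whose origin is the TCP and whose axes are the flange's). Camera axes: x right, y up, looking along -z (the intrinsics and any distortion apply to the point x, -y, -z); pixel columns grow to the right and rows downward; lengths in m; the calibration is good to about 2 mm. A picture is of the moment at which its call begins: read the wrist's pose just before it. calibration takes no time and is no camera call.
- job_done(): hands the job in; it is judged then, once.
The state is a dict: "time_s": time; "joint_pos": joint angles; "qd": joint speeds; "tau": joint torques, N m; "eef_pos": TCP position; "tcp_rot": TCP orientation; "force": force on the tool from outside, world axes, zero at the start; "moment": the same for the moment, N m; "grip_width": finger opening in m; "finger_force": force on a finger pad.
Only numpy, scipy, OpenCV 4.12 (cv2) and the standard library are available. Lean on these libraries where they do the work, as an engineer would, in place of code of your own. Each camera call takes 0.05 s, during which the arm holds its last target. There are 200 camera calls.

### The job

Fit the notched blade to the gasket scraper: pick it off its wooden block and lay it flat on the scraper's grey bed with the notch over the locating pin, in line with the scraper and its cutting edge pointing away from the handle. Lay it down rather than dropping it, let go, and leave the other blade, which has no notch, where it is.

Things in the scene. Friction and masses are not known exactly. Their poses are not given: they have to be found in the camera images.
- blade: Notched steel scraper blade 140 x 50 x 5 mm (x, y, z), 0.2 kg. Origin: middle of its underside, 3 mm behind its centre of mass. +x to the cutting edge (last 15 mm, 2.5 mm thick). Tail (-x) has an open-ended notch right through, 26 mm wide, x = -70 to -40 mm. It lies level, along a fixed wooden block 90 x 30, 36 mm high, its long sides overhanging freely about 10 mm: grip across the 50 mm.
- notch (a point): The middle of the blade's notch, at the underside: 55 mm from the blade's origin towards its tail (-x). Axes as the blade's.
- holder: Gasket scraper, fixed. Origin on the bench under its pin's axis, z up, +x from handle to working end. Grey level bed 32 mm wide (a blade overhangs both sides), x = -30 to +100 mm, top at z = 36 mm. Dark round pin 8 mm across, up to z = 46 mm. Neck and black handle, x = -30 to -155 mm, below z = 33 mm. With the notch centred, the blade's origin is at x = 55, y = 0, z = 36 mm.
- plain_blade: The other blade, to be left alone: same size and steel, but with a plain, square tail and no notch. Origin: middle of its underside; +x to its cutting edge. It lies on a wooden block like the first.
There are look-alikes about, which are no part of the job. What is shaped like the blade but blue is not meant.

How it is judged:
At the end, for the whole second after the job is handed in: The notched blade lies flat (within 3 degrees, underside within 3 mm of the bed's top) and at rest on the scraper's bed, the middle of its notch within 15 mm of the pin's axis, along the scraper within 15 degrees, cutting edge away from the handle; the other blade is within 30 mm of where it was (horizontal distance between notch and holder below 0.015 m and angle between the x axis of blade and the x axis of holder, either way round below 0.26 rad and x of blade in the frame of holder above 0.03 m and z of blade in the frame of holder between 0.033 and 0.039 m and angle between blade's own z axis and vertical below 0.06 rad and linear speed of blade below 0.02 m/s and distance of plain_blade from where it was at the start of the episode below 0.03 m); the robot touches nothing.
It fails at once if the other blade is moved by more than 30 mm (distance of plain_blade from where it was at the start of the episode above 0.03 m).
It fails at once if the blade is dropped: it is free of the fingers over the scraper while more than 30 mm above the bed (contact force between the fingers and blade below 0.05 N and z of blade in the frame of holder above 0.066 m and horizontal distance between notch and holder below 0.1 m).
It also fails if it takes over 35 s, if anything falls off the work surface, if the arm or the gripper's body presses on something with over 40 N, if the wrist force passes 120 N, or if a joint passes its speed limit or range.

## Working session

There is one attempt and no reset: what is moved stays moved. The work goes in short steps, Python scripts to look and compute and a tool call to move; the robot and the scene stay as the last step left them, time stands still between calls to the robot, and variables do not carry over. Pictures are saved under pics/ and viewed, at most 10 in all, crops included, and the job is handed in when it is done.

Besides the shell and the picture viewer there is one more tool, called after "Call:" as name(argument=value, ...), one argument or row to a line, values as JSON. servo_tool: Moves the arm, as the interface text tells. Its arguments: {"type":"object","properties":{"moves":{"type":"array"},"grip_force":{"type":"number"}},"required":["moves"]}

```bash
mkdir -p pics; ls
cat > h.py <<'E'
from plant import *
import numpy as np, cv2
from scipy.spatial.transform import Rotation as R
def save(n,im): cv2.imwrite('pics/'+n,cv2.cvtColor(im,cv2.COLOR_RGB2BGR))
def toolT(s):
    q=s['tcp_rot']; T=np.eye(4); T[:3,:3]=R.from_quat([q[1],q[2],q[3],q[0]]).as_matrix(); T[:3,3]=s['eef_pos']; return T
def cam(name,s=None):
    c=calibration(name); K=np.array(c['camera_matrix'])
    C=toolT(s)@np.array(c['mount']) if name=='wrist' else np.linalg.inv(np.array(c['world_to_cam']))
    return K,C,c
def ray(px,z,K,C):
    px=np.atleast_2d(np.array(px,float)); d=np.c_[px,np.ones(len(px))]@np.linalg.inv(K).T
    d=(d*[1,-1,-1])@C[:3,:3].T; o=C[:3,3]
    return o+d*((z-o[2])/d[:,2:3])
def proj(P,K,C):
    p=(np.atleast_2d(P)-C[:3,3])@C[:3,:3]; p=p*[1,-1,-1]; q=p@K.T; return q[:,:2]/q[:,2:]
E
python3 - <<'E'
from h import *
s=observe(); print(s)
for n in('scene','top'):
    im=snapshot(n); save(n+'0.png',im); print(n,calibration(n))
E
```

```text
pics
{'time_s': 0.0, 'joint_pos': array([ 1.24138162,  0.43522625,  0.02499351,  1.57413361, -0.01161418,
        1.13397126, -0.07511239]), 'qd': array([ 0.00099751,  0.00116959, -0.00068838,  0.00056214, -0.00049005,
       -0.00177478,  0.00025274]), 'tau': array([ 4.17298691e-05, -6.70463276e+01,  1.02479517e+00, -3.16207695e+01,
        1.54244358e-02,  1.25708588e-02, -7.74832358e-06]), 'eef_pos': array([ 0.14037142, -0.60851666,  0.23851003]), 'tcp_rot': array([-7.80439906e-04,  9.93582025e-01,  1.13111115e-01, -1.59558077e-04]), 'force': array([ 0.00937795, -0.43194566,  0.2352482 ]), 'moment': array([ 0.03503411, -0.01031174,  0.02569311]), 'finger_force': 0.0, 'grip_width': 0.0853979842237225}
scene {'camera_matrix': array([[415.62883528,   0.        , 267.30039624],
       [  0.        , 415.62883528, 192.84358806],
       [  0.        ,   0.        ,   1.        ]]), 'world_to_cam': array([[-0.52133193,  0.8533511 ,  0.00221871,  0.18287498],
       [-0.51267175, -0.3152794 ,  0.79860289,  0.26143328],
       [ 0.68218817,  0.41519972,  0.60185422, -1.49912125],
       [ 0.        ,  0.        ,  0.        ,  1.        ]])}
top {'camera_matrix': array([[354.69747877,   0.        , 253.84419801],
       [  0.        , 354.69747877, 197.16550625],
       [  0.        ,   0.        ,   1.        ]]), 'world_to_cam': array([[ 0.01159167, -0.99981742, -0.0151909 ,  0.09920083],
       [ 0.99469542,  0.00997677,  0.10237917, -0.56578554],
       [-0.10220892, -0.01629706,  0.99462945, -0.80315416],
       [ 0.        ,  0.        ,  0.        ,  1.        ]])}
```

View pics/scene0.png

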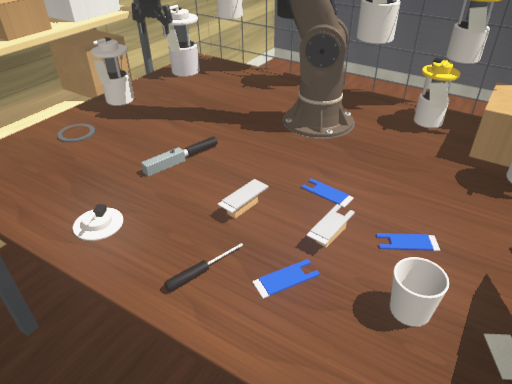

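View pics/top0.png

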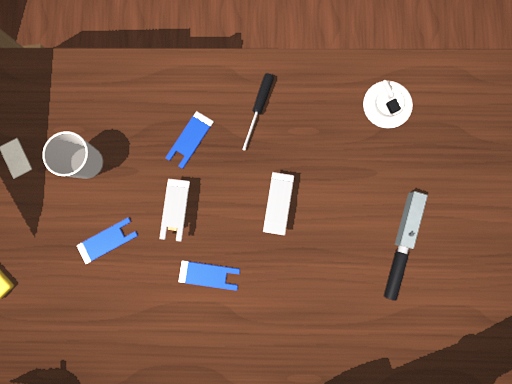

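The pictures show these candidates, by pixel in the top view:
- **Steel blade with notch:** (175,210), with the notch at its bottom end near (172,235). This is my choice.
- **Plain steel blade:** (279,203). Leave it alone.
- **Blue look-alikes:** (190,138), (107,241) and (210,275).
- **Scraper:** grey bed at (411,220), dark pin at (411,233), handle at the bottom (397,275).

Next I'll check the choice in a close crop and measure.

Run:
```python
from h import *
im=cv2.cvtColor(cv2.imread('pics/top0.png'),cv2.COLOR_BGR2RGB)
K,C,c=cam('top'); print(c.keys())
hsv=cv2.cvtColor(im,cv2.COLOR_RGB2HSV)
def blob(box,m,z):
    x0,y0,x1,y1=box; mm=np.zeros_like(m); mm[y0:y1,x0:x1]=m[y0:y1,x0:x1]
    cs,_=cv2.findContours(mm,cv2.RETR_EXTERNAL,cv2.CHAIN_APPROX_NONE); k=max(cs,key=cv2.contourArea)[:,0]
    P=ray(k,z,K,C)*1000
    r=cv2.minAreaRect(P[:,:2].astype(np.float32)); print(box,r,'\n',cv2.boxPoints(r).round(0).tolist()); return r
w=((hsv[...,1]<60)&(hsv[...,2]>130)).astype(np.uint8)
blob((150,165,200,250),w,.041); blob((255,165,300,245),w,.041)
g=((hsv[...,1]<90)&(hsv[...,2]>70)&(hsv[...,2]<250)).astype(np.uint8)
blob((390,180,435,247),g,.036)
print('pin',ray([411,233.5],.046,K,C),'handle end',ray([392,298],.02,K,C))
save('crop.png',np.hstack([cv2.resize(im[170:250,140:220],(390,390),interpolation=2),cv2.resize(im[185:265,370:450],(390,390),interpolation=2)]))
```

```text
dict_keys(['camera_matrix', 'world_to_cam'])
(150, 165, 200, 250) ((533.4702758789062, 289.1904602050781), (52.815399169921875, 142.02703857421875), 84.00154876708984) 
 [[460.0, 270.0], [601.0, 256.0], [607.0, 308.0], [466.0, 323.0]]
(255, 165, 300, 245) ((550.6357421875, 48.64726257324219), (52.2318000793457, 141.8196563720703), 81.27960205078125) 
 [[477.0, 34.0], [617.0, 12.0], [625.0, 64.0], [485.0, 85.0]]
(390, 180, 435, 247) ((516.4683837890625, -256.7740783691406), (45.52606201171875, 135.2547149658203), 73.57292175292969) 
 [[445.0, -259.0], [575.0, -298.0], [588.0, -254.0], [458.0, -216.0]]
pin [[ 0.48392011 -0.251614    0.046     ]] handle end [[ 0.33621588 -0.21435204  0.02      ]]
```

View pics/crop.png

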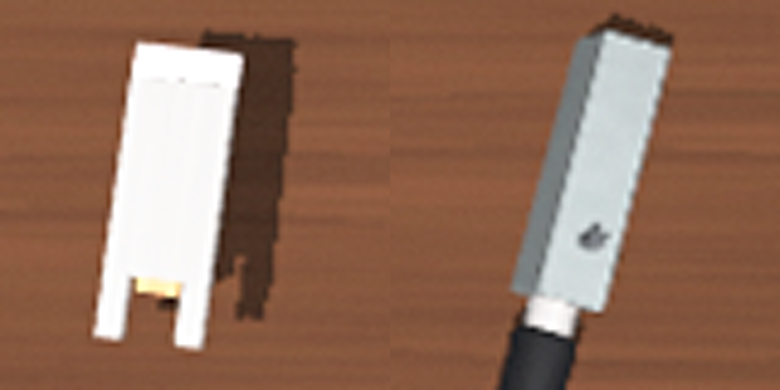

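The crop confirms it: steel with an open notch, tail towards the robot. On the scraper, the pin is near (411,233) and the handle is on the robot's side. I'll go above the scraper first for a close look, since it is on the way.

```bash
cat >> h.py <<'E'
def goal(xyz,yaw,s=None):
    "shift mm and turn in tool axes to bring the TCP to xyz (m), tool down with x at yaw (rad)"
    s=s or observe(); T=toolT(s)
    Rd=R.from_euler('z',yaw)*R.from_euler('x',np.pi)
    d=T[:3,:3].T@(np.array(xyz)-T[:3,3])*1000
    r=(R.from_matrix(T[:3,:3]).inv()*Rd).as_rotvec()
    print('t',d.round(1),'r',r.round(3),'| t',round(s['time_s'],2),s['eef_pos'].round(4),'w',round(s['grip_width'],4))
E
python3 - <<'E'
from h import *
print(np.round(calibration('wrist')['mount'],3))
goal([.48,-.26,.26],-.28)
E
```

```text
[[ 0.     0.964  0.265  0.068]
 [ 1.    -0.     0.001 -0.   ]
 [ 0.001  0.265 -0.964 -0.135]
 [ 0.     0.     0.     1.   ]]
t [ 409.3 -263.4  -21.1] r [-0.001  0.001  0.507] | t 0.1 [ 0.1403 -0.6086  0.2386] w 0.0851
```

Call:
servo_tool(
  moves=[
    [[409,-263,-21],[0,0,0.507],85],
    [[409,-263,-21],[0,0,0.507],85],
    [[409,-263,-21],[0,0,0.507],85],
    [[409,-263,-21],[0,0,0.507],85],
    [[409,-263,-21],[0,0,0.507],85],
    [[409,-263,-21],[0,0,0.507],85],
    [[409,-263,-21],[0,0,0.507],85],
    [[409,-263,-21],[0,0,0.507],85],
  ],
)

```text
time_s: 0.77
eef_pos: [0.3707, -0.372, 0.2535]
tcp_rot: [-0.0, 0.99, -0.14, -0.0]
force: [0.7, -0.3, 0.1]
grip_width: 0.0849
finger_force: 0.0
```

Run:
```python
from h import *
goal([.48,-.26,.26],-.28)
```

```text
t [  74.  -137.9   -6.6] r [ 0.  0. -0.] | t 0.77 [ 0.3707 -0.372   0.2535] w 0.0849
```

Call:
servo_tool(
  moves=[
    [[74,-138,-7],[0,0,0],85],
    [[74,-138,-7],[0,0,0],85],
    [[74,-138,-7],[0,0,0],85],
    [[74,-138,-7],[0,0,0],85],
    [[74,-138,-7],[0,0,0],85],
    [[74,-138,-7],[0,0,0],85],
  ],
)

```text
time_s: 1.27
eef_pos: [0.4803, -0.2596, 0.2601]
tcp_rot: [-0.0, 0.991, -0.137, -0.0]
force: [-0.7, -0.1, 0.2]
grip_width: 0.0846
finger_force: 0.0
```

Run:
```python
from h import *
s=observe(); im=snapshot('wrist'); save('w1.png',im); np.save('w1.npy',toolT(s))
goal([.53,.289,.26],-.1)
```

```text
t [-102.4 -543.1    0. ] r [ 0.     0.001 -0.179] | t 1.32 [ 0.479  -0.2614  0.2601] w 0.0851
```

View pics/w1.png

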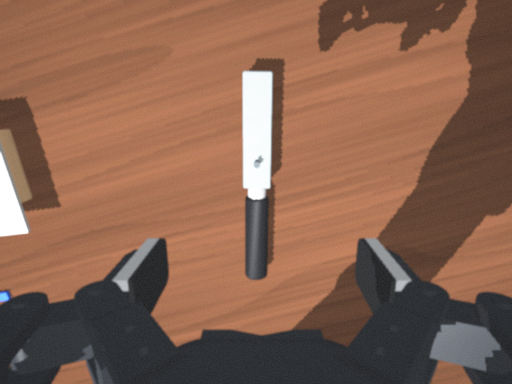

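The scraper shows clearly: bed from (258,72) to (257,190), pin at about (258,161). The handle points down the image, towards the robot. I'll measure it and move on to the blade.

Run:
```python
from h import *
im=cv2.imread('pics/w1.png'); T=np.load('w1.npy'); c=calibration('wrist')
K=np.array(c['camera_matrix']); C=T@np.array(c['mount'])
g=cv2.cvtColor(im,cv2.COLOR_BGR2GRAY); m=np.zeros_like(g); m[60:187,225:290]=(g[60:187,225:290]>175)
k=max(cv2.findContours(m,0,1)[0],key=cv2.contourArea)
P=ray(k[:,0],.036,K,C)*1000; r=cv2.minAreaRect(P[:,:2].astype(np.float32)); b=cv2.boxPoints(r)
print(r,b.round(1).tolist())
d=np.zeros_like(g); d[145:178,247:270]=g[145:178,247:270]<150
ys,xs=np.nonzero(d); print('dark',xs.min(),xs.max(),ys.min(),ys.max())
for y in range(148,175): print(y,g[y,248:268])
print(ray([[258,158],[258,165]],.046,K,C),ray([[258,165]],.036,K,C))
```

```text
((516.8198852539062, -263.00146484375), (32.34629440307617, 126.99381256103516), 73.6261978149414) [[451.29998779296875, -260.6000061035156], [573.2000122070312, -296.3999938964844], [582.2999877929688, -265.3999938964844], [460.5, -229.60000610351562]]
dark 256 260 160 162
148 [252 252 252 253 252 252 252 252 252 252 252 252 252 252 252 252 251 251
 251 251]
149 [252 252 252 252 252 252 252 252 252 252 251 251 252 252 251 252 251 251
 251 251]
150 [252 252 252 252 252 252 252 252 252 251 252 252 251 251 252 251 251 251
 251 251]
151 [252 252 252 253 252 253 253 253 252 252 252 252 252 251 252 251 251 252
 251 251]
152 [252 253 253 253 253 252 252 252 252 252 252 252 252 252 252 251 252 251
 251 251]
153 [253 253 253 253 252 253 253 253 252 252 252 252 252 252 251 251 251 252
 252 251]
154 [253 252 253 253 253 253 253 253 252 253 252 252 250 249 251 252 251 251
 252 252]
155 [253 253 253 253 253 253 253 253 252 252 250 242 226 232 249 252 252 251
 251 251]
156 [253 253 253 253 253 253 253 253 253 250 233 200 181 212 248 252 252 251
 251 251]
157 [253 253 253 253 253 253 253 253 254 2
[... 942 characters left out ...]
3 251 246 239 240 244 251 252 253 252 252 252 252
 252 251]
169 [253 253 253 253 253 253 253 253 252 252 252 252 253 252 252 252 252 251
 252 251]
170 [253 253 253 253 253 253 253 253 253 253 253 253 252 252 252 252 252 251
 251 252]
171 [253 253 253 253 253 253 253 253 253 253 253 253 252 252 252 252 252 252
 251 252]
172 [253 253 253 253 253 253 253 253 253 252 252 252 252 252 252 252 252 251
 251 252]
173 [253 253 253 253 253 253 253 252 253 253 253 252 253 252 252 252 252 252
 252 252]
174 [253 253 253 253 253 253 253 252 253 252 253 253 253 252 252 252 253 252
 252 252]
[[ 0.48893286 -0.25704988  0.046     ]
 [ 0.48132311 -0.25487434  0.046     ]] [[ 0.47948746 -0.25422536  0.036     ]]
```

Call:
servo_tool(
  moves=[
    [[-102,-543,0],[0,0,-0.179],85],
    [[-102,-543,0],[0,0,-0.179],85],
    [[-102,-543,0],[0,0,-0.179],85],
    [[-102,-543,0],[0,0,-0.179],85],
    [[-102,-543,0],[0,0,-0.179],85],
    [[-102,-543,0],[0,0,-0.179],85],
    [[-102,-543,0],[0,0,-0.179],85],
    [[-102,-543,0],[0,0,-0.179],85],
  ],
)

```text
time_s: 1.98
eef_pos: [0.5103, 0.0698, 0.2605]
tcp_rot: [0.0, 0.999, -0.052, 0.0]
force: [0.6, 0.0, -0.4]
grip_width: 0.0849
finger_force: 0.0
```

Run:
```python
from h import *
goal([.53,.289,.24],-.1)
```

```text
t [  -3.3 -220.1   20.3] r [ 0.001 -0.    -0.005] | t 1.98 [0.5103 0.0698 0.2605] w 0.0849
```

Call:
servo_tool(
  moves=[
    [[-3,-220,20],[0,0,0],85],
    [[-3,-220,20],[0,0,0],85],
    [[-3,-220,20],[0,0,0],85],
    [[-3,-220,20],[0,0,0],85],
    [[-3,-220,20],[0,0,0],85],
    [[-3,-220,20],[0,0,0],85],
    [[-3,-220,20],[0,0,0],85],
    [[-3,-220,20],[0,0,0],85],
  ],
)

```text
time_s: 2.65
eef_pos: [0.5301, 0.288, 0.2398]
tcp_rot: [0.001, 0.999, -0.051, -0.0]
force: [0.1, -1.9, -0.0]
grip_width: 0.085
finger_force: 0.0
```

Run:
```python
from h import *
s=observe(); im=snapshot('wrist'); save('w2.png',im); np.save('w2.npy',toolT(s)); print(s['eef_pos'])
K,C,c=cam('wrist',s)
hsv=cv2.cvtColor(im,cv2.COLOR_RGB2HSV); g=((hsv[...,1]<60)&(hsv[...,2]>150)).astype(np.uint8)
p=proj([.533,.289,.041],K,C)[0]; print(p)
for k in cv2.findContours(g,0,1)[0]:
    if cv2.contourArea(k)<800: continue
    P=ray(k[:,0],.041,K,C)*1000; r=cv2.minAreaRect(P[:,:2].astype(np.float32)); print(r,cv2.boxPoints(r).round(1).tolist(),cv2.boundingRect(k))
```

```text
[0.53013765 0.28798613 0.23979354]
[260.64092576 165.02152384]
((532.9923706054688, 290.3146667480469), (51.94807434082031, 142.05783081054688), 84.15187072753906) [[459.70001220703125, 271.70001220703125], [601.0, 257.20001220703125], [606.2999877929688, 308.8999938964844], [465.0, 323.3999938964844]] (234, 96, 51, 132)
((549.9010009765625, 50.15735626220703), (53.27589797973633, 141.0559539794922), 81.59957885742188) [[476.20001220703125, 34.099998474121094], [615.7999877929688, 13.5], [623.5999755859375, 66.19999694824219], [484.0, 86.80000305175781]] (450, 52, 62, 141)
((646.6514892578125, 525.9937744140625), (23.500022888183594, 94.97216033935547), 71.79133605957031) [[597.9000244140625, 529.7000122070312], [688.0999755859375, 500.0], [695.4000244140625, 522.2999877929688], [605.2000122070312, 552.0]] (0, 23, 25, 100)
```

View pics/w2.png

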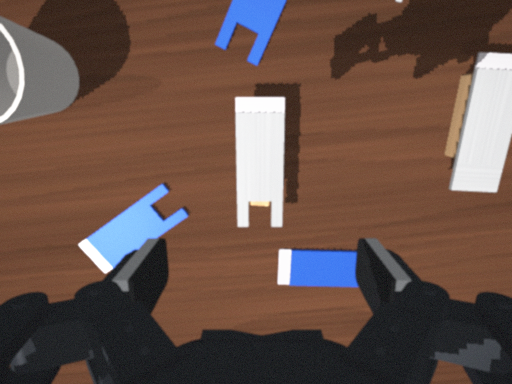

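The blade's notch is at (260,215) and its centre at world (0.533, 0.290), yaw -0.10. The two flat blue pieces are clear of the fingers' path. I'll descend onto the centre of mass.

Run:
```python
from h import *
goal([.536,.290,.026],-.102)
```

```text
t [  5.2  -4.1 214. ] r [ 0.002  0.    -0.002] | t 2.7 [0.5305 0.2869 0.2401] w 0.0851
```

Call:
servo_tool(
  moves=[
    [[5,-3,35],[0.002,0,-0.002],85],
    [[5,-3,75],[0.002,0,-0.002],85],
    [[5,-3,115],[0.002,0,-0.002],85],
    [[5,-3,150],[0.002,0,-0.002],85],
    [[5,-3,175],[0.002,0,-0.002],85],
    [[5,-3,195],[0.002,0,-0.002],85],
    [[5,-3,208],[0.002,0,-0.002],85],
    [[5,-3,214],[0.002,0,-0.002],85],
  ],
)

```text
time_s: 3.37
eef_pos: [0.5352, 0.2888, 0.025]
tcp_rot: [0.0, 0.999, -0.051, -0.001]
force: [-1.1, -0.3, 0.2]
grip_width: 0.085
finger_force: 0.0
```

Call:
servo_tool(
  moves=[
    [[0,0,0],[0,0,0],60],
    [[0,0,0],[0,0,0],50],
    [[0,0,0],[0,0,0],44],
    [[0,0,0],[0,0,0],40],
    [[0,0,0],[0,0,0],40],
    [[0,0,0],[0,0,0],40],
    [[0,0,0],[0,0,0],40],
    [[0,0,0],[0,0,0],40],
  ],
  grip_force=60,
)

```text
time_s: 4.03
eef_pos: [0.5362, 0.2918, 0.0284]
tcp_rot: [-0.001, 0.999, -0.05, 0.001]
force: [-0.6, -1.8, 4.7]
grip_width: 0.0484
finger_force: 61.0
```

Run:
```python
from h import *
goal([.536,.290,.026],-.102); s=observe(); print(s['force'],s['finger_force'])
```

```text
t [-0.   1.8  2.4] r [-0.003 -0.002  0.002] | t 4.03 [0.5362 0.2918 0.0284] w 0.0484
[-0.64407131 -1.78235211  4.71137073] 61.0351288318634
```

Call:
servo_tool(
  moves=[
    [[0,0,-10],[0,0,0],40],
    [[0,0,-30],[0,0,0],40],
    [[0,0,-60],[0,0,0],40],
    [[0,0,-90],[0,0,0],40],
    [[0,0,-120],[0,0,0],40],
    [[0,0,-130],[0,0,0],40],
    [[0,0,-130],[0,0,0],40],
  ],
)

```text
time_s: 4.62
eef_pos: [0.5367, 0.2928, 0.1606]
tcp_rot: [-0.003, 0.999, -0.05, 0.003]
force: [0.2, -0.0, -1.9]
grip_width: 0.048
finger_force: 62.5
```

Run:
```python
from h import *
s=observe(); im=snapshot('wrist'); save('w3.png',im); np.save('w3.npy',toolT(s)); print(s['force'],s['finger_force'])
goal([.537,-.269,.156],-.286)
```

```text
[ 0.22635934 -0.02311231 -1.91409844] 62.48851418495178
t [5.69e+01 5.58e+02 1.00e-01] r [-0.004 -0.002  0.187] | t 4.67 [0.5357 0.2919 0.1581] w 0.0479
```

View pics/w3.png

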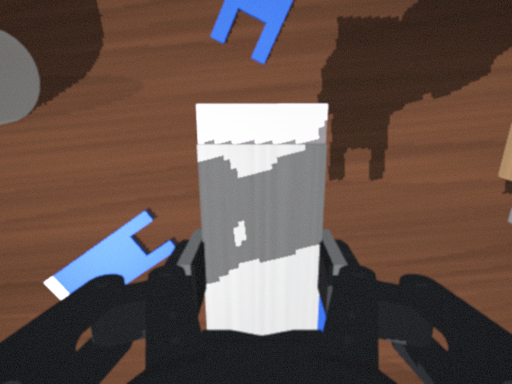

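The blade is held square, with its front edge at row 104, columns 197–328. I'll work out its pose in the tool from the edge widths.

Run:
```python
from h import *
im=cv2.imread('pics/w3.png'); c=calibration('wrist'); K=np.array(c['camera_matrix']); M=np.array(c['mount'])
hsv=cv2.cvtColor(im,cv2.COLOR_BGR2HSV); m=((hsv[...,1]<60)&(hsv[...,2]>90))
pts=[]
for y in (106,125,150,175,200,310,325):
    xs=np.nonzero(m[y,190:335])[0]+190; a,b=xs.min()-.5,xs.max()+.5
    r=np.array([[a,y,1],[b,y,1]])@np.linalg.inv(K).T; d=.05/(r[1,0]-r[0,0])
    P=(r*d*[1,-1,-1])@M[:3,:3].T+M[:3,3]; P*=1000; pts.append(P.mean(0)); print(y,a,b,P.round(1).tolist())
print('front on tool plane z=-11-2.5 :')
for x in (197,328): print((ray([x,104],-.0125,K,M)*1000).round(1))
```

```text
106 194.5 328.5 [[66.2, -25.6, -12.7], [66.2, 24.4, -12.7]]
125 195.5 326.5 [[59.2, -25.8, -11.9], [59.2, 24.2, -11.8]]
150 196.5 326.5 [[49.8, -25.6, -13.5], [49.9, 24.4, -13.4]]
175 198.5 324.5 [[39.7, -25.6, -12.3], [39.7, 24.4, -12.2]]
200 199.5 323.5 [[29.6, -25.6, -13.0], [29.6, 24.4, -12.9]]
310 204.5 317.5 [[-21.1, -25.8, -14.0], [-21.1, 24.2, -14.0]]
325 205.5 316.5 [[-29.2, -25.8, -13.6], [-29.2, 24.2, -13.6]]
front on tool plane z=-11-2.5 :
[[ 66.9 -24.6 -12.5]]
[[ 66.9  24.2 -12.5]]
```

Call:
servo_tool(
  moves=[
    [[3,25,0],[0,0,0.02],40],
    [[6,60,0],[0,0,0.04],40],
    [[10,100,0],[0,0,0.06],40],
    [[14,140,0],[0,0,0.08],40],
    [[18,180,0],[0,0,0.1],40],
    [[22,220,0],[0,0,0.12],40],
    [[26,255,0],[0,0,0.14],40],
    [[28,280,0],[0,0,0.15],40],
  ],
)

```text
time_s: 5.33
eef_pos: [0.5336, 0.0055, 0.154]
tcp_rot: [0.0, 0.992, -0.127, -0.002]
force: [1.1, 0.1, -1.7]
grip_width: 0.0486
finger_force: 62.6
```

Run:
```python
from h import *
goal([.5375,-.2695,.13],-.286)
```

```text
t [ 72.9 265.2  23.9] r [0.001 0.003 0.032] | t 5.33 [0.5336 0.0055 0.154 ] w 0.0486
```

Call:
servo_tool(
  moves=[
    [[10,37,4],[0,0,0.01],40],
    [[20,74,8],[0,0,0.02],40],
    [[30,110,12],[0,0,0.03],40],
    [[41,150,16],[0,0,0.032],40],
    [[52,190,20],[0.001,0.002,0.032],40],
    [[63,230,24],[0.001,0.002,0.032],40],
    [[71,255,24],[0.001,0.002,0.032],40],
    [[73,265,24],[0.001,0.002,0.032],40],
  ],
)

```text
time_s: 6.0
eef_pos: [0.5381, -0.2705, 0.1289]
tcp_rot: [-0.0, 0.99, -0.143, -0.001]
force: [-0.2, -0.1, -1.8]
grip_width: 0.0481
finger_force: 62.6
```

Call:
servo_tool(
  moves=[
    [[0,0,0],[0,0,0],40],
    [[0,0,0],[0,0,0],40],
  ],
)

```text
time_s: 6.17
eef_pos: [0.5396, -0.264, 0.1298]
tcp_rot: [-0.002, 0.99, -0.141, -0.0]
force: [0.0, 0.8, -1.9]
grip_width: 0.0484
finger_force: 62.6
```

Run:
```python
from h import *
goal([.5375,-.2695,.029],-.286)
for n in('top','scene'): im=snapshot(n); save(n+'2.png',im)
a=cv2.imread('pics/top2.png')[180:300,340:460]; K,C,_=cam('scene'); u,v=proj([.53,-.27,.09],K,C)[0].astype(int); print(u,v)
b=cv2.imread('pics/scene2.png')[max(0,v-60):,:][:120,max(0,u-60):u+60]
cv2.imwrite('pics/c2.png',np.hstack([cv2.resize(a,(390,390),interpolation=2),cv2.resize(b,(390,390),interpolation=2)]))
```

```text
t [ -0.4   6.3 100.7] r [-0.004  0.001  0.004] | t 6.17 [ 0.5396 -0.264   0.1298] w 0.0484
154 141
```

View pics/c2.png

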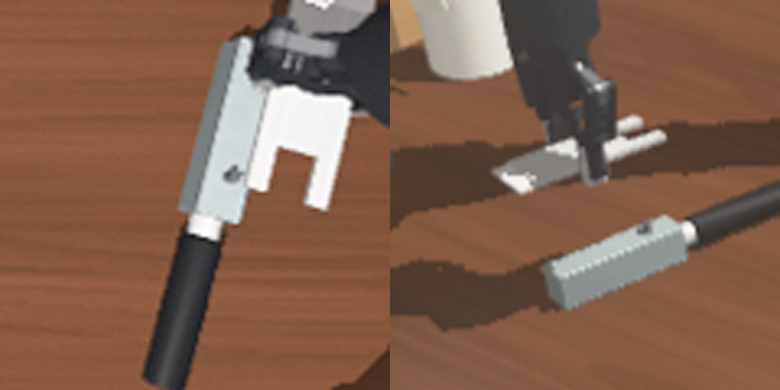

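The blade is level above the bed. The sideways offset in the top view looks like parallax, which I'll check numerically lower down.

Call:
servo_tool(
  moves=[
    [[0,3,20],[-0.002,0,0.002],40],
    [[0,3,40],[-0.002,0,0.002],40],
    [[0,3,55],[-0.002,0,0.002],40],
    [[0,3,65],[-0.002,0,0.002],40],
    [[0,3,70],[-0.002,0,0.002],40],
    [[0,3,70],[-0.002,0,0.002],40],
    [[0,3,70],[-0.002,0,0.002],40],
    [[0,3,70],[-0.002,0,0.002],40],
  ],
)

```text
time_s: 6.93
eef_pos: [0.5407, -0.2673, 0.0624]
tcp_rot: [-0.0, 0.99, -0.141, 0.002]
force: [-0.1, -0.5, -2.8]
grip_width: 0.0484
finger_force: 62.6
```

Run:
```python
from h import *
s=observe(); goal([.5375,-.2695,.029],-.286,s)
im=snapshot('top'); save('top3.png',im); K,C,_=cam('top')
x,y=s['eef_pos'][:2]; d=np.array([np.cos(-.286),np.sin(-.286)]); n=np.array([-d[1],d[0]])
z=s['eef_pos'][2]+.013
f=lambda lx,ly:[x+(lx-.003)*d[0]+ly*n[0],y+(lx-.003)*d[1]+ly*n[1],z]
q=proj([f(-.07,.025),f(-.07,-.025),f(-.07,.013),f(-.07,-.013),f(-.04,.013),f(-.04,-.013)],K,C)
pin=proj([.4818,-.2532,.046],K,C)
a=cv2.resize(cv2.cvtColor(im,cv2.COLOR_RGB2BGR)[190:270,370:450],(560,560),interpolation=2)
for p,c in [(p,(0,0,255)) for p in q]+[(pin[0],(0,255,0))]: cv2.circle(a,tuple(((p-[370,190]+.5)*7).astype(int)),3,c,-1)
cv2.imwrite('pics/c3.png',a)
```

```text
t [-2.6  3.  33.3] r [-0.001 -0.003  0.003] | t 6.93 [ 0.5407 -0.2673  0.0624] w 0.0484
```

View pics/c3.png

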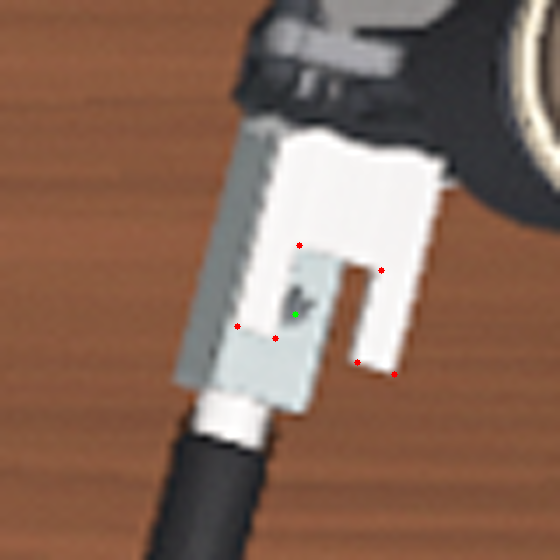

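Predicted notch corners (red) match the blade, and the pin estimate (green) sits on the pin. I'll lower the rest of the way.

Call:
servo_tool(
  moves=[
    [[-2,3,5],[0,-0.002,0.002],40],
    [[-2,3,12],[0,-0.002,0.002],40],
    [[-2,3,18],[0,-0.002,0.002],40],
    [[-2,3,23],[0,-0.002,0.002],40],
    [[-2,3,26],[0,-0.002,0.002],40],
    [[-2,3,27],[0,-0.002,0.002],40],
    [[-2,3,27],[0,-0.002,0.002],40],
    [[-2,3,27],[0,-0.002,0.002],40],
  ],
)

```text
time_s: 7.65
eef_pos: [0.5373, -0.2697, 0.0344]
tcp_rot: [-0.001, 0.99, -0.142, -0.0]
force: [-0.3, 0.0, -1.3]
grip_width: 0.0484
finger_force: 62.6
```

Run:
```python
from h import *
s=observe(); goal([.5375,-.2695,.028],-.286,s); print(s['force'])
```

```text
t [ 0.1 -0.2  6.4] r [-0.001  0.     0.001] | t 7.65 [ 0.5373 -0.2697  0.0344] w 0.0484
[-0.32602241  0.02123638 -1.27394506]
```

Call:
servo_tool(
  moves=[
    [[0,0,1.5],[0,0,0],40],
    [[0,0,3],[0,0,0],40],
    [[0,0,4.5],[0,0,0],40],
    [[0,0,5.5],[0,0,0],40],
    [[0,0,5.5],[0,0,0],40],
  ],
)

```text
time_s: 8.07
eef_pos: [0.5371, -0.2696, 0.0286]
tcp_rot: [-0.001, 0.99, -0.142, -0.0]
force: [0.6, -0.6, -2.3]
grip_width: 0.048
finger_force: 62.6
```

No contact yet, so I'll step down until the force rises.

Call:
servo_tool(
  moves=[
    [[0,0,0.7],[0,0,0],40],
    [[0,0,1.5],[0,0,0],40],
    [[0,0,1.5],[0,0,0],40],
  ],
)

```text
time_s: 8.32
eef_pos: [0.5372, -0.2697, 0.0283]
tcp_rot: [-0.0, 0.99, -0.142, -0.0]
force: [-3.7, 1.9, 8.6]
grip_width: 0.048
finger_force: 63.5
```

The force has reached about 10 N, so the blade is on the bed. Now I'll open.

Call:
servo_tool(
  moves=[
    [[0,0,0],[0,0,0],52],
    [[0,0,0],[0,0,0],60],
    [[0,0,0],[0,0,0],75],
    [[0,0,0],[0,0,0],85],
    [[0,0,0],[0,0,0],85],
    [[0,0,0],[0,0,0],85],
    [[0,0,0],[0,0,0],85],
  ],
)

```text
time_s: 8.9
eef_pos: [0.5372, -0.2697, 0.0273]
tcp_rot: [-0.001, 0.99, -0.142, -0.0]
force: [0.3, 0.9, -0.3]
grip_width: 0.085
finger_force: 0.0
```

Call:
servo_tool(
  moves=[
    [[0,0,-10],[0,0,0],85],
    [[0,0,-30],[0,0,0],85],
    [[0,0,-60],[0,0,0],85],
    [[0,0,-100],[0,0,0],85],
    [[0,0,-140],[0,0,0],85],
    [[0,0,-180],[0,0,0],85],
    [[0,0,-200],[0,0,0],85],
    [[0,0,-200],[0,0,0],85],
  ],
)

```text
time_s: 9.57
eef_pos: [0.5398, -0.2707, 0.2341]
tcp_rot: [0.001, 0.99, -0.142, 0.005]
force: [0.5, -0.2, 0.9]
grip_width: 0.0853
finger_force: 0.0
```

Run:
```python
from h import *
s=observe(); im=snapshot('wrist'); K,C,_=cam('wrist',s); print(s['time_s'],s['eef_pos'],s['force'])
hsv=cv2.cvtColor(im,cv2.COLOR_RGB2HSV); g=((hsv[...,1]<60)&(hsv[...,2]>150)).astype(np.uint8)
for k in cv2.findContours(g,0,1)[0]:
    if cv2.contourArea(k)<800: continue
    P=ray(k[:,0],.041,K,C)*1000; print(cv2.minAreaRect(P[:,:2].astype(np.float32)),cv2.boundingRect(k))
sc=snapshot('scene'); u,v=154,155
save('w4.png',np.hstack([cv2.resize(im[60:260,156:356],(390,390)),cv2.resize(sc[v-45:v+45,u-10-35:u+90-45],(390,390),interpolation=2)]))
```

```text
9.5667 [ 0.53980199 -0.27073173  0.23407028] [ 0.47095574 -0.22892929  0.853837  ]
((518.9126586914062, 30.95172119140625), (31.091609954833984, 100.90948486328125), 61.69700622558594) (0, 217, 28, 80)
((523.4918823242188, -265.0172119140625), (52.19279479980469, 164.02145385742188), 73.65585327148438) (236, 107, 51, 150)
```

View pics/w4.png

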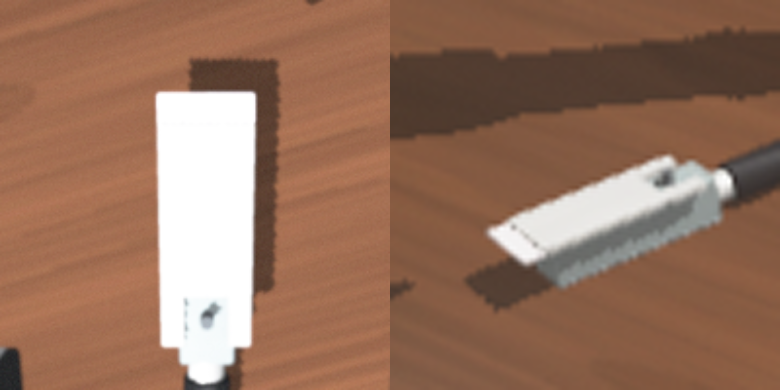

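The blade lies flat on the bed with the pin inside the notch, in line with the scraper. Its cutting edge points away from the handle, and the gripper is clear. I'll hand the job in.

```bash
python3 -c "
from plant import *
print(job_done())"
```

```text
the job is handed in; nothing more can be done
None
```

The job is handed in: the notched blade lies flat on the scraper's bed with the pin in its notch, in line and edge away from the handle; the arm never went near the plain blade, and about 9.6 s of the 35 s were used.

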